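# Show which flask goes where, then call the colleague

### The job

Show a colleague who watches the bench which flask to move and where to: with the fingertips, point down at the stopper of the smaller of the two round-bottom flasks that sit on cork rings, from two or three centimetres above it, and stay there for about two seconds, then point the same way at the middle of the empty cork ring for about two seconds, and then push the button on the call box all the way down to send for the colleague, and let it come back up. Do not touch, lift or move the flasks, the cork rings or anything else on the bench, and do not point at any other flask on the way.

Things in the scene. Friction and masses are not known exactly. Their poses are not given: they have to be found in the camera images.
- small_flask: the smaller round-bottom flask: clear glass ball 64 mm in diameter with an upright neck 22 mm thick and a white stopper 26 mm wide, 112 mm tall in all; loose, it sits on a cork ring, the ball partly sunk into the ring's hole. Origin at the bottom of the ball (about 17 mm above the bench), z up the neck
- small_flask_top (a point): centre of the top face of the smaller round-bottom flask's stopper, about 129 mm above the bench; z up
- large_flask: the larger round-bottom flask, not to be pointed at: clear glass ball 85 mm in diameter, neck 28 mm thick, white stopper 32 mm wide, 139 mm tall in all; loose, on a cork ring. Origin at the bottom of the ball (about 21 mm above the bench), z up the neck
- large_flask_top (a point): centre of the top face of the larger round-bottom flask's stopper, about 160 mm above the bench; z up
- ring_small: cork ring under the smaller round-bottom flask: 90 mm across, hole 48 mm, 28 mm high, stuck to the bench on a non-slip pad; origin at the centre of its underside, z up
- ring_large: cork ring under the larger round-bottom flask: same size, stuck to the bench likewise; origin at the centre of its underside, z up
- ring_empty: the empty cork ring: same size, stuck to the bench likewise, nothing on it; origin at the centre of its underside, z up
- ring_empty_top (a point): centre of the empty cork ring's hole, level with its top face, 28 mm above the bench; z up
- call_box: call box: white plastic box 90 x 80 mm, 30 mm high, fixed to the bench, with a round grey push button in a housing on its top and black speaker slots; origin at the centre of its underside, z up. The button's axis is 12 mm towards the box's -x side
- call_button (a joint): travel of the call box's push button in m: 0 up, 0.006 fully down; a spring pushes it back, about 5 N hold it fully down. The grey button cap is 28 mm across and is pressed straight down
- call_button_top (a point): centre of the top face of the push button's cap (moves down with it); z up
- conical_flask: bystander: clear glass conical flask, base 64 mm across, neck 26 mm, 106 mm tall, no stopper, loose on the bench; origin at the centre of its underside, z up
- volumetric_flask: bystander: flat-bottomed glass measuring flask standing straight on the bench, squat body 60 mm across, long thin neck 16 mm thick, with a white flared stopper, 118 mm tall, loose; origin at the centre of its underside, z up
- clip_tub: bystander: white plastic tub 88 mm across and 105 mm tall, filled to about 125 mm with coloured plastic clips, loose; origin at the centre of its underside
- amber_bottle: bystander: amber glass bottle with black cap, 64 mm across, 150 mm tall, loose; origin at the centre of its underside
- white_jar: bystander: white plastic jar with grey lid, 70 mm across, 90 mm tall, loose; origin at the centre of its underside
- spatula: bystander: steel spatula 150 mm long lying flat on the bench, loose
Things that resemble listed ones, but are neither listed nor needed, are in the scene too. Leave any pink or turquoise look-alike of the ring_small alone.

How it is judged (in metres and radians):
On the way, in this order (a step that is already met when the one before it is completed fails the run):
1. the tool points down (within about 40 degrees of straight down) at the smaller round-bottom flask: TCP within 25 mm sideways of the stopper's centre and 20 to 80 mm above its top, for 1.8 s (horizontal distance between the grasp point and small_flask_top below 0.025 m and z of the grasp point in the frame of small_flask_top between 0.02 and 0.08 m and angle between the grasp point's own z axis and vertical above 2.44 rad), for 1.8 s.
2. the tool points down at the empty cork ring: TCP within 30 mm sideways of its centre and 20 to 80 mm above its top face, for 1.8 s (horizontal distance between the grasp point and ring_empty_top below 0.03 m and z of the grasp point in the frame of ring_empty_top between 0.02 and 0.08 m and angle between the grasp point's own z axis and vertical above 2.44 rad), for 1.8 s.
3. the call button is pushed down by the fingers, at least 4.5 of its 6 mm (value of joint call_button above 0.0045 m and contact force between call_box and the fingers above 0.5 N), for 0.05 s.
At the end, for the whole second after the job is handed in: The call button is back up (within 1.5 mm); flasks and cork rings are at rest within 15 mm, and the other things on the bench within 20 mm, of where they started, and everything that stood stands upright (within 14 degrees) (distance of each of small_flask, large_flask, ring_small, ring_large, ring_empty from where it was at the start of the episode below 0.015 m and distance of each of conical_flask, volumetric_flask, clip_tub, amber_bottle, white_jar, spatula from where it was at the start of the episode below 0.02 m and angle between each of small_flask, large_flask, ring_small, ring_large, ring_empty, conical_flask, volumetric_flask, clip_tub, amber_bottle, white_jar's own z axis and vertical below 0.25 rad and linear speed of each of small_flask, large_flask, ring_small, ring_large, ring_empty below 0.02 m/s and value of joint call_button below 0.0015 m); the robot touches nothing.
It fails at once if the robot touches a flask, a cork ring or anything else on the bench except the call box ((contact force between small_flask and the fingers above 0.3 N or contact force between small_flask and the arm above 0.3 N) or (contact force between large_flask and the fingers above 0.3 N or contact force between large_flask and the arm above 0.3 N) or (contact force between ring_small and the fingers above 0.3 N or contact force between ring_small and the arm above 0.3 N) or (contact force between ring_large and the fingers above 0.3 N or contact force between ring_large and the arm above 0.3 N) or (contact force between ring_empty and the fingers above 0.3 N or contact force between ring_empty and the arm above 0.3 N) or (contact force between conical_flask and the fingers above 0.3 N or contact force between conical_flask and the arm above 0.3 N) or (contact force between volumetric_flask and the fingers above 0.3 N or contact force between volumetric_flask and the arm above 0.3 N) or (contact force between clip_tub and the fingers above 0.3 N or contact force between clip_tub and the arm above 0.3 N) or (contact force between amber_bottle and the fingers above 0.3 N or contact force between amber_bottle and the arm above 0.3 N) or (contact force between white_jar and the fingers above 0.3 N or contact force between white_jar and the arm above 0.3 N) or (contact force between spatula and the fingers above 0.3 N or contact force between spatula and the arm above 0.3 N)).
It fails at once if a flask or a cork ring is moved more than 15 mm or tipped (distance of any of small_flask, large_flask, ring_small, ring_large, ring_empty from where it was at the start of the episode above 0.015 m or angle between any of small_flask, large_flask, ring_small, ring_large, ring_empty's own z axis and vertical above 0.3 rad).
It fails at once if another thing on the bench is moved more than 20 mm (distance of any of conical_flask, volumetric_flask, clip_tub, amber_bottle, white_jar, spatula from where it was at the start of the episode above 0.02 m).
It fails at once if the tool points at another flask (TCP within 25 mm sideways of it and less than 60 mm above its top) ((horizontal distance between the grasp point and large_flask below 0.025 m and z of the grasp point in the frame of large_flask below 0.199 m) or (horizontal distance between the grasp point and conical_flask below 0.025 m and z of the grasp point in the frame of conical_flask below 0.166 m) or (horizontal distance between the grasp point and volumetric_flask below 0.025 m and z of the grasp point in the frame of volumetric_flask below 0.178 m)).
It also fails if it takes over 56 s, if anything falls off the work surface, if the arm or the gripper's body presses on something with over 40 N, if the wrist force passes 120 N, or if a joint passes its speed limit or range.

### The arm

A 6-joint arm with a two-finger parallel gripper is mounted at the origin on the work surface. World frame = base frame: x ahead of the robot, y to its left, z up, the work surface at z = 0. Lengths are in mm, angles in rad, forces in N, time in s.
With the tool pointing down it reaches from about 275 to 750 mm from the base axis. Payload 10.2 kg.
Tool frame: the origin (TCP) lies between the finger pads, 19 mm behind the fingertips; this is the grasp point; z points along the fingers, y is the line along which they close (so a half turn about z gives the same grasp; the last joint's range is limited). The gripper opens to 85 mm and grips with 20 to 120 N. Pads are 22 mm wide; open, the fingers measure 114 mm over their backs; the gripper's body (76 mm by 85 mm) begins 54 mm behind the grasp point. The pads swing forward as they close: fully open they stand 13 mm farther back than shut.
Start: joints at [1.059, 0.313, 1.498, -0, 1.331, -0.223], TCP at [149.534, 503.26, 249.994] pointing down, gripper open.
Joint ranges: [-2.94, 2.94], [-0.97, 2.17], [0.19, 2.56], [-1.23, 4.37], [0.02, 3.11], [-2.88, 2.88]. Speed limits (rad/s): [2.39, 2.39, 3.01, 3.14, 3.14, 3.14].

### API

Orientations are given as a unit quaternion [w, x, y, z].
In Python, from rig import * gives the robot as it stands.
- The arm moves only by the tool step_arm, never from a script. Its argument "commands" is text: rows parted by semicolons, each of 7 numbers parted by spaces: the opening, from 0 (shut) to 1 (fully open), then the shift along the tool's x, y, z in cm, then the turn, a rotation vector about the tool's x, y, z in rad. In form: hand x y z rx ry rz; .... A call has 1 to 20 rows; each row is the pose to reach, as a shift and turn from the pose commanded when the call began, along the tool's axes at that moment; what a row does not reach only later rows make up. A row lasts 1/12 s, in which the tool goes at most 41.7 mm and 7.16 degrees, less where a joint would pass 70% of its speed; a pose out of reach is approached as far as the arm can. A call with a gripper value outside its range is refused whole. The fingers move at their own pace and stop on an object; "newtons" is the grip in N (left out, the last holds). Time passes only in rows, so rows that repeat a pose let the fingers close. It gives the time, the measured TCP pose, the force, the opening and the grip force at its end, in the units of the state.
- sense(): the state, without advancing time (a new reading comes with each control period).
- capture(name): name is "scene" or "top"; returns the picture (420x560x3 uint8, red, green, blue); there is no depth.
- camera_model(name): a dict with "mtx" (3x3 intrinsics, pixels), "eye" and "rotation" of the camera in the world. Camera axes: x right, y down, z forward; pixel columns grow to the right and rows downward; lengths in mm; the calibration is good to about 2 mm. A picture is of the moment at which its call begins. camera_model takes no time and is no camera call.
- finish_job(): hands the job in; it is judged then, once.
Trained networks look in the newest picture that a camera, given by its name, has taken for a name from the list of things; names that differ only in an ending like _2 or _b are one class to them, and where a whole thing is asked for, a point or a joint stands for the part that bears it (a point fixed in the world has none). Each returns a list of dicts, best first, with "score" (0 to 1); they miss things now and then, are a little off and sometimes report something else, mostly with a low value. They report only what shows in the picture. A call takes as long as a camera call. They do not tell look-alikes from the thing itself.
- search_frame(camera, label): "rect" ([centre column, centre row, width, height] in pixels, round what is visible of it).
- trace(camera, label): "mask" (420x560 bool, what is visible of it) and "rect" ([centre column, centre row, width, height] in pixels, round what is visible of it).
- spot_point(camera, label): "xy" ([column, row] in pixels: a listed point, or the origin of a listed thing).
The state is a dict: "time_s": time; "joints": joint angles; "dq": joint speeds; "tau": joint torques, N m; "eef_pos": TCP position; "ee_rot": TCP orientation; "force": force on the tool from outside, world axes, zero at the start; "wrist_torque": the same for the moment, N m; "grip_width": opening from 0.0 (shut) to 1.0 (fully open); "grip_force": force on a finger pad.
Only numpy, scipy, OpenCV 4.12 (cv2) and the standard library are available. Lean on these libraries where they do the work, as an engineer would, in place of code of your own. Each camera call takes 0.05 s, during which the arm holds its last target. There are 200 camera calls.

## Working session

There is one attempt and no reset: what is moved stays moved. The work goes in short steps, Python scripts to look and compute and a tool call to move; the robot and the scene stay as the last step left them, time stands still between calls to the robot, and variables do not carry over. Pictures are saved under pics/ and viewed, at most 10 in all, crops included, and the job is handed in when it is done.

Besides the shell and the picture viewer there is one more tool, called after ">>>" as a command line: name --argument value ..., lists and objects as JSON in quotes. step_arm: Moves the arm, as the interface text tells. Its arguments: {"type":"object","properties":{"commands":{"type":"string"},"newtons":{"type":"number"}},"required":["commands"]}

```bash
mkdir -p pics; cat > h.py <<'E'
from rig import *
import numpy as np, cv2
def ray(cam,px,z):
    m=camera_model(cam);K=np.array(m["mtx"]);R=np.array(m["rotation"]);e=np.array(m["eye"])
    d=R@np.linalg.inv(K)@np.array([px[0],px[1],1.]);return e+d*(z-e[2])/d[2]
def proj(cam,p):
    m=camera_model(cam);K=np.array(m["mtx"]);R=np.array(m["rotation"]);e=np.array(m["eye"])
    q=K@(R.T@(np.array(p)-e));return q[:2]/q[2]
E
python3 - <<'E'
from h import *
for c in("scene","top"):
    cv2.imwrite(f"pics/{c}.png",capture(c)[:,:,::-1]); print(c,camera_model(c)["eye"])
    for l,z in(("small_flask_top",129),("large_flask_top",160),("ring_empty_top",28),("ring_empty",0),("call_button_top",38),("call_box",0),("conical_flask",0),("volumetric_flask",0),("clip_tub",0),("amber_bottle",0),("white_jar",0)):
        print(l,[(round(d["score"],2),np.round(d["xy"]),ray(c,d["xy"],z).round()[:2]) for d in spot_point(c,l)[:3]])
print(sense())
E
```

```text
scene [ 934.95400234 -771.26190745 1248.18036146]Traceback (most recent call last):
  File "<stdin>", line 5, in <module>
  File "h.py", line 5, in ray
    d=R@np.linalg.inv(K)@np.array([px[0],px[1],1.]);return e+d*(z-e[2])/d[2]
      ~^~~~~~~~~~~~~~~~~
ValueError: matmul: Input operand 1 has a mismatch in its core dimension 0, with gufunc signature (n?,k),(k,m?)->(n?,m?) (size 3 is different from 4)
```

View pics/scene.png

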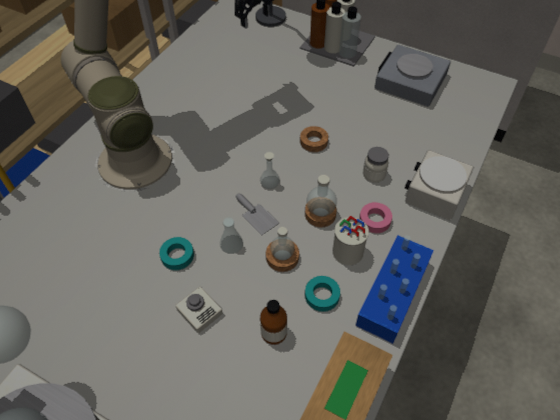

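The scene picture shows the small flask (stopper about 282,233), the large flask (323,181), the empty brown ring (314,138) and the call button (195,300). The rotation is a quaternion, so I'll fix the helper.

```bash
sed -i 's/R=np.array(m\["rotation"\])/R=Rot(m["rotation"])/' h.py; cat >> h.py <<'E'
from scipy.spatial.transform import Rotation
def Rot(q): q=np.array(q); return Rotation.from_quat(q[[1,2,3,0]]).as_matrix()
E
python3 - <<'E'
from h import *
for c in("scene","top"):
    cv2.imwrite(f"pics/{c}2.png",capture(c)[:,:,::-1]); print(c,camera_model(c)["eye"],camera_model(c)["rotation"])
    for l,z in(("small_flask_top",129),("large_flask_top",160),("ring_empty_top",28),("ring_empty",0),("call_button_top",38),("call_box",0),("conical_flask",0),("volumetric_flask",0),("clip_tub",0),("amber_bottle",0),("white_jar",0)):
        print(l,[(round(d["score"],2),np.round(d["xy"]),ray(c,d["xy"],z).round()[:2]) for d in spot_point(c,l)[:5]])
print(sense())
E
```

```text
scene [ 934.95400234 -771.26190745 1248.18036146] [-0.31047437  0.9183054   0.23254111 -0.07902841]
small_flask_top [(0.9, array([282., 230.]), array([565., -91.]))]
large_flask_top [(0.71, array([327., 177.]), array([599.,  95.]))]
ring_empty_top [(0.68, array([310., 130.]), array([429., 351.])), (0.37, array([320., 211.]), array([597.,  78.]))]
ring_empty [(0.93, array([315., 142.]), array([456., 335.])), (0.44, array([254., 211.]), array([422.,   7.]))]
call_button_top [(0.67, array([193., 300.]), array([ 443., -327.])), (0.45, array([284., 230.]), array([541., -35.]))]
call_box [(0.79, array([200., 312.]), array([ 461., -333.])), (0.44, array([284., 255.]), array([567., -82.]))]
conical_flask [(0.84, array([231., 244.]), array([ 422., -121.])), (0.47, array([279., 256.]), array([558., -92.]))]
volumetric_flask [(0.78, array([270., 181.]), array([407., 126.])), (0.25, array([319., 212.]), array([587.,  93.]))]
clip_tub [(0.64, array([350., 251.]), array([719.,  12.]))]
amber_bottle [(0.75, array([321., 209.]), array([587., 104.])), (0.57, array([274., 332.]), array([ 652., -289.])
[... 1110 characters left out ...]
 310.]))]
{'time_s': 1.3, 'joints': array([ 1.05858688e+00,  3.12876019e-01,  1.49772844e+00, -1.52304914e-05,
        1.33099596e+00, -2.23402301e-01]), 'dq': array([ 0.00057485,  0.00015158, -0.00095525,  0.00085906, -0.00107796,
        0.0003159 ]), 'tau': array([-4.63376928e-04, -4.12171662e+01, -2.59894216e+01, -1.67828662e-04,
        6.34986027e-04,  4.59192245e-05]), 'eef_pos': array([149.5383437 , 503.24724995, 249.99573343]), 'ee_rot': array([ 5.50528909e-06,  1.43900444e-01,  9.89592170e-01, -6.28598344e-06]), 'force': array([ 0.25601601, -0.42146977, -0.10588839]), 'wrist_torque': array([ 0.02263491, -0.01481427, -0.03172251]), 'grip_force': 0.0, 'grip_width': 1.001036065767177}
```

View pics/top2.png

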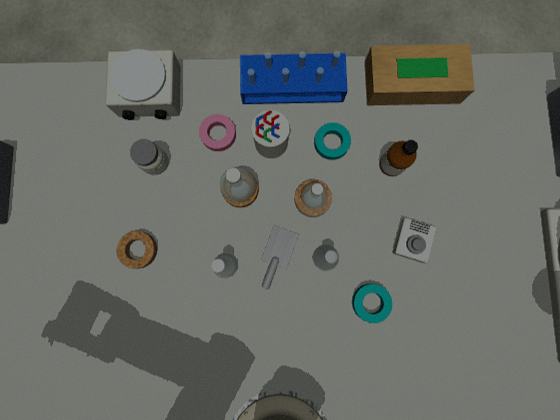

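The top picture agrees with the scene view: small flask stopper (316,188), empty brown ring (136,249), button (417,243). Combined estimates are flask ≈ (566,-90), ring ≈ (450,331) and button ≈ (451,-334). I'll travel at z=250 with the gripper shut.

>>> step_arm --commands "0 -56.8 -45 0 0 0 0;0 -56.8 -45 0 0 0 0;0 -56.8 -45 0 0 0 0;0 -56.8 -45 0 0 0 0;0 -56.8 -45 0 0 0 0;0 -56.8 -45 0 0 0 0;0 -56.8 -45 0 0 0 0;0 -56.8 -45 0 0 0 0;0 -56.8 -45 0 0 0 0;0 -56.8 -45 0 0 0 0;0 -56.8 -45 0 0 0 0;0 -56.8 -45 0 0 0 0;0 -56.8 -45 0 0 0 0;0 -56.8 -45 0 0 0 0;0 -56.8 -45 0 0 0 0;0 -56.8 -45 0 0 0 0;0 -56.8 -45 0 0 0 0;0 -56.8 -45 0 0 0 0;0 -56.8 -45 0 0 0 0;0 -56.8 -45 0 0 0 0"

```text
time_s: 2.97
eef_pos: [565.8, -90.3, 249.5]
ee_rot: [-0.0, 0.144, 0.99, 0.0]
force: [-0.3, -0.2, -0.1]
grip_width: 0.003
grip_force: 0.0
```

>>> step_arm --commands "0 0 0 2 0 0 0;0 0 0 4 0 0 0;0 0 0 5.5 0 0 0;0 0 0 6.5 0 0 0;0 0 0 7.3 0 0 0;0 0 0 7.3 0 0 0;0 0 0 7.3 0 0 0;0 0 0 7.3 0 0 0;0 0 0 7.3 0 0 0;0 0 0 7.3 0 0 0;0 0 0 7.3 0 0 0;0 0 0 7.3 0 0 0;0 0 0 7.3 0 0 0;0 0 0 7.3 0 0 0;0 0 0 7.3 0 0 0;0 0 0 7.3 0 0 0"

```text
time_s: 4.3
eef_pos: [565.8, -89.9, 177.0]
ee_rot: [-0.0, 0.144, 0.99, 0.0]
force: [-0.5, 0.2, 0.4]
grip_width: -0.002
grip_force: 0.0
```

```bash
python3 - <<'E'
from h import *
ims=[]
for c,z in(("scene",1),("top",1)):
    im=capture(c)[:,:,::-1].copy(); p=proj(c,[566,-90,129]).astype(int); print(c,p,proj(c,[565.8,-90.3,158]))
    ims.append(cv2.resize(im[p[1]-60:p[1]+60,p[0]-60:p[0]+60],(400,400)))
cv2.imwrite("pics/f.png",np.hstack(ims))
E
```

```text
scene [282 229] [282.10408888 222.91323513]
top [315 189] [317.08878576 186.56907354]
```

View pics/f.png

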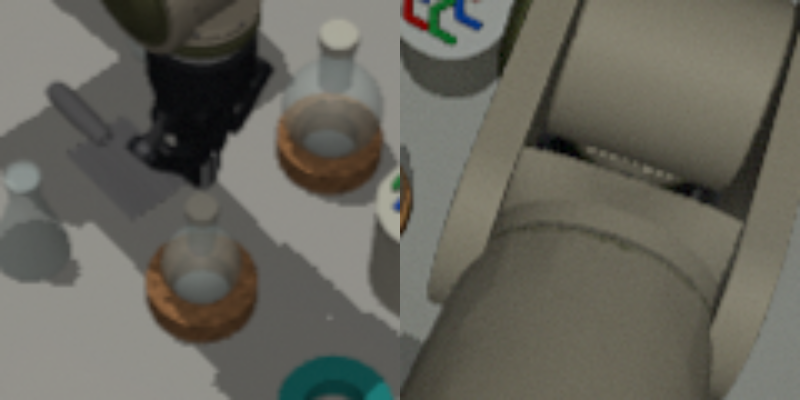

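The crop shows the shut fingertips right above the small flask's stopper (stopper at crop 202,205, about pixel 282,230) with a clear gap. I'll hold longer, then lift.

>>> step_arm --commands "0 0 0 0 0 0 0;0 0 0 0 0 0 0;0 0 0 0 0 0 0;0 0 0 0 0 0 0;0 0 0 0 0 0 0;0 0 0 0 0 0 0;0 0 0 0 0 0 0;0 0 0 0 0 0 0;0 0 0 0 0 0 0;0 0 0 0 0 0 0;0 0 0 0 0 0 0;0 0 0 0 0 0 0;0 0 0 0 0 0 0;0 0 0 0 0 0 0;0 0 0 0 0 0 0;0 0 0 -2 0 0 0;0 0 0 -5 0 0 0;0 0 0 -7.3 0 0 0;0 0 0 -7.3 0 0 0"

```text
time_s: 5.98
eef_pos: [567.2, -90.3, 254.9]
ee_rot: [0.004, 0.144, 0.99, -0.001]
force: [1.0, -0.1, 1.3]
grip_width: -0.001
grip_force: 0.0
```

>>> step_arm --commands "0 23.1 37 0 0 0 0;0 23.1 37 0 0 0 0;0 23.1 37 0 0 0 0;0 23.1 37 0 0 0 0;0 23.1 37 0 0 0 0;0 23.1 37 0 0 0 0;0 23.1 37 0 0 0 0;0 23.1 37 0 0 0 0;0 23.1 37 0 0 0 0;0 23.1 37 0 0 0 0;0 23.1 37 0 0 0 0;0 23.1 37 0 0 0 0;0 23.1 37 3 0 0 0;0 23.1 37 6 0 0 0;0 23.1 37 9 0 0 0;0 23.1 37 12 0 0 0;0 23.1 37 14.5 0 0 0;0 23.1 37 16.5 0 0 0;0 23.1 37 17.5 0 0 0;0 23.1 37 17.5 0 0 0"

```text
time_s: 7.65
eef_pos: [449.0, 329.6, 72.9]
ee_rot: [-0.002, 0.144, 0.99, -0.001]
force: [-0.2, 0.2, 0.0]
grip_width: 0.004
grip_force: 0.0
```

```bash
python3 - <<'E'
from h import *
im=capture("scene")[:,:,::-1].copy(); p=proj("scene",[450,331,28]).astype(int); print(p,sense()["eef_pos"])
cv2.imwrite("pics/r.png",cv2.resize(im[p[1]-60:p[1]+60,p[0]-60:p[0]+60],(400,400)))
E
```

```text
[313 136] [449.79947003 330.09724885  74.65211792]
```

View pics/r.png

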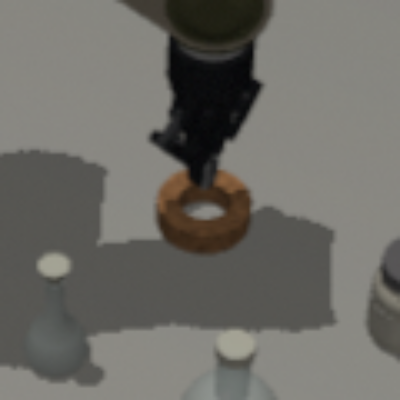

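The fingertips (crop 204,183) sit over the empty ring's hole (crop 205,205), as intended. I'll hold.

>>> step_arm --commands "0 0 0 0 0 0 0;0 0 0 0 0 0 0;0 0 0 0 0 0 0;0 0 0 0 0 0 0;0 0 0 0 0 0 0;0 0 0 0 0 0 0;0 0 0 0 0 0 0;0 0 0 0 0 0 0;0 0 0 0 0 0 0;0 0 0 0 0 0 0;0 0 0 0 0 0 0;0 0 0 0 0 0 0;0 0 0 0 0 0 0;0 0 0 0 0 0 0;0 0 0 0 0 0 0;0 0 0 0 0 0 0;0 0 0 0 0 0 0;0 0 0 0 0 0 0;0 0 0 0 0 0 0;0 0 0 0 0 0 0"

```text
time_s: 9.37
eef_pos: [449.8, 330.6, 75.0]
ee_rot: [0.0, 0.144, 0.99, -0.0]
force: [0.2, 0.0, 0.0]
grip_width: 0.0
grip_force: 0.0
```

>>> step_arm --commands "0 0 0 0 0 0 0;0 0 0 0 0 0 0;0 0 0 0 0 0 0;0 0 0 0 0 0 0;0 0 0 0 0 0 0;0 0 0 -2 0 0 0;0 0 0 -5 0 0 0;0 0 0 -8 0 0 0;0 0 0 -11 0 0 0;0 0 0 -14 0 0 0;0 0 0 -16.5 0 0 0;0 0 0 -17.5 0 0 0;0 0 0 -17.5 0 0 0;0 0 0 -17.5 0 0 0"

```text
time_s: 10.53
eef_pos: [449.5, 330.5, 248.9]
ee_rot: [-0.0, 0.144, 0.99, -0.0]
force: [-1.3, -0.3, -0.7]
grip_width: -0.004
grip_force: 0.0
```

>>> step_arm --commands "0 -19 -63.6 0 0 0 0;0 -19 -63.6 0 0 0 0;0 -19 -63.6 0 0 0 0;0 -19 -63.6 0 0 0 0;0 -19 -63.6 0 0 0 0;0 -19 -63.6 0 0 0 0;0 -19 -63.6 0 0 0 0;0 -19 -63.6 0 0 0 0;0 -19 -63.6 0 0 0 0;0 -19 -63.6 0 0 0 0;0 -19 -63.6 0 0 0 0;0 -19 -63.6 0 0 0 0;0 -19 -63.6 0 0 0 0;0 -19 -63.6 0 0 0 0;0 -19 -63.6 0 0 0 0;0 -19 -63.6 0 0 0 0;0 -19 -63.6 0 0 0 0;0 -19 -63.6 0 0 0 0;0 -19 -63.6 0 0 0 0;0 -19 -63.6 0 0 0 0"

```text
time_s: 12.2
eef_pos: [450.8, -331.9, 249.2]
ee_rot: [-0.001, 0.143, 0.99, 0.001]
force: [0.3, 0.4, 0.5]
grip_width: 0.001
grip_force: 0.0
```

>>> step_arm --commands "0 0 0 3 0 0 0;0 0 0 6 0 0 0;0 0 0 9 0 0 0;0 0 0 12 0 0 0;0 0 0 14.5 0 0 0;0 0 0 16 0 0 0;0 0 0 16.5 0 0 0;0 0 0 16.5 0 0 0;0 0 0 16.5 0 0 0"

```text
time_s: 12.95
eef_pos: [451.3, -332.9, 86.0]
ee_rot: [0.001, 0.143, 0.99, -0.0]
force: [-0.3, -0.0, -0.1]
grip_width: 0.001
grip_force: 0.0
```

```bash
python3 - <<'E'
from h import *
ims=[]
s=sense();e=s["eef_pos"];print(e)
for c in("scene","top"):
    im=capture(c)[:,:,::-1].copy(); p=proj(c,[451,-334,40]).astype(int); print(c,p,proj(c,e-[0,0,19])-p)
    ims.append(cv2.resize(im[p[1]-40:p[1]+40,p[0]-40:p[0]+40],(400,400),interpolation=cv2.INTER_CUBIC))
cv2.imwrite("pics/b.png",np.hstack(ims))
E
```

```text
[ 451.30096819 -332.93988548   85.99335774]
scene [194 303] [-0.95508922 -4.93023818]
top [417 243] [ 4.77230283 -0.49898777]
```

View pics/b.png

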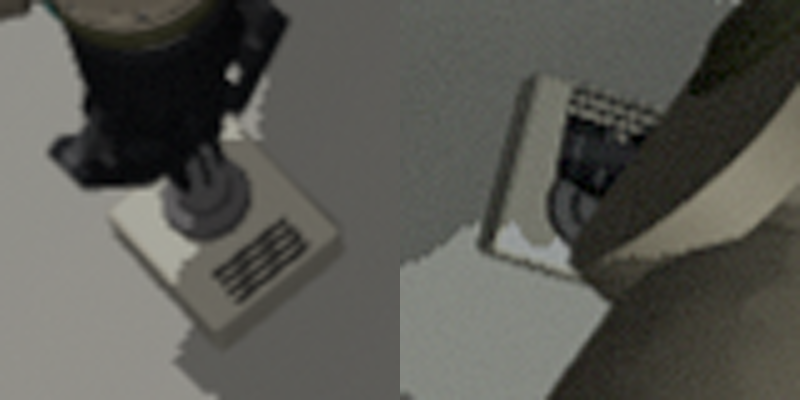

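The fingertips are over the button (left crop: tips at 200,185, cap centre at about 206,190), so I'll nudge 2 mm in +y and descend gradually watching force.

>>> step_arm --commands "0 0 0.2 0.5 0 0 0;0 0 0.2 1 0 0 0;0 0 0.2 1.4 0 0 0;0 0 0.2 1.6 0 0 0;0 0 0.2 1.7 0 0 0;0 0 0.2 1.7 0 0 0;0 0 0.2 1.7 0 0 0"

```text
time_s: 13.63
eef_pos: [451.3, -331.1, 68.1]
ee_rot: [-0.0, 0.144, 0.99, 0.0]
force: [-0.4, 2.6, 1.8]
grip_width: -0.001
grip_force: 1.4
```

>>> step_arm --commands "0 0 0 0.1 0 0 0;0 0 0 0.2 0 0 0;0 0 0 0.3 0 0 0;0 0 0 0.3 0 0 0;0 0 0 0.3 0 0 0"

```text
time_s: 14.05
eef_pos: [451.4, -331.2, 65.1]
ee_rot: [0.0, 0.144, 0.99, 0.0]
force: [0.1, 3.4, 4.6]
grip_width: -0.002
grip_force: 2.3
```

>>> step_arm --commands "0 0 0 0.1 0 0 0;0 0 0 0.2 0 0 0;0 0 0 0.2 0 0 0;0 0 0 0.2 0 0 0"

```text
time_s: 14.38
eef_pos: [451.5, -331.3, 64.5]
ee_rot: [0.0, 0.144, 0.99, -0.0]
force: [-4.3, 6.3, 18.4]
grip_width: 0.002
grip_force: 9.3
```

The force followed the spring (1.8 N, then 4.6 N) and then hit a hard stop at 18 N, so the button is fully down. I'll retreat.

>>> step_arm --commands "0 0 0 0 0 0 0;0 0 0 -0.5 0 0 0;0 0 0 -1.5 0 0 0;0 0 0 -4 0 0 0;0 0 0 -7 0 0 0;0 0 0 -10 0 0 0;0 0 0 -13 0 0 0;0 0 0 -16 0 0 0;0 0 0 -18 0 0 0;0 0 0 -18 0 0 0;0 0 0 -18 0 0 0;0 0 0 -18 0 0 0;0 0 0 -18 0 0 0"

```text
time_s: 15.47
eef_pos: [451.0, -331.0, 241.7]
ee_rot: [-0.001, 0.144, 0.99, 0.001]
force: [0.1, -0.6, -0.5]
grip_width: 0.001
grip_force: 0.0
```

```bash
python3 - <<'E'
from h import *
print(sense()["eef_pos"],sense()["force"])
print(finish_job())
E
```

```text
[ 451.02213626 -331.0143274   241.66168516] [ 0.12159059 -0.59002058 -0.54095168]
the job is handed in; nothing more can be done
None
```

I pointed at the small flask's stopper, then at the empty ring, about two seconds each; I then pressed the call button to its hard stop, backed off and handed the job in at about 15.5 s, with no verdict returned and no picture taken afterwards to check the button came back up.

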